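# Touch up the shelf joint and put the marker away

## Robot

A 6-joint arm with a two-finger parallel gripper is mounted at the origin on the work surface. World frame = base frame: x ahead of the robot, y to its left, z up, the work surface at z = 0. Lengths are in mm, angles in rad, forces in N, time in s.
With the tool pointing down it reaches from about 375 to 750 mm from the base axis. Payload 9 kg.
Tool frame: the origin (TCP) lies at the very end of the fingers, on their centre line; the grasp point (between the pads) lies 19 mm behind it (manip.hold_point_z is the distance from the TCP to the grasp point, in mm); z points along the fingers, y is the line along which they close (so a half turn about z gives the same grasp; the last joint's range is limited). The gripper opens to 85 mm and grips with 20 to 120 N. Pads are 22 mm wide; open, the fingers measure 114 mm over their backs; the gripper's body (76 mm by 85 mm) begins 54 mm behind the grasp point. The pads swing forward as they close: fully open they stand 13 mm farther back than shut.
Start: joints at [-1.445, 0.104, 0.097, 1.564, 0, 1.353], TCP at [202.251, -564.917, 231.331] pointing down, gripper open.
Joint ranges: [-2.99, 2.99], [-0.84, 1.86], [-1.1, 1.16], [-1.84, 2.11], [-1.51, 1.56], [-3.14, 3.14]. Speed limits (rad/s): [2.22, 2.22, 2.57, 3.14, 3.14, 3.14].

## Interface

Orientations are given as a unit quaternion [w, x, y, z].
In Python, from station import manip, imaging gives the robot as it stands. The module is installed in compiled form; this text tells all that it offers.
- The arm moves only by the shell command python3 -m inch 'ROWS' [OPENING] [FORCE]. ROWS is JSON, a list of rows, each a list of 6 numbers: the shift along the tool's x, y, z in cm, then the turn, a rotation vector about the tool's x, y, z in rad. A call has 1 to 12 rows; each row is the pose to reach, as a shift and turn from the pose commanded when the call began, along the tool's axes at that moment; what a row does not reach only later rows make up. A row lasts 1/12 s, in which the tool goes at most 41.7 mm and 7.16 degrees, less where a joint would pass 70% of its speed; a pose out of reach is approached as far as the arm can. A call with a gripper value outside its range is refused whole. OPENING is the opening, from -1 (shut) to 1 (fully open), set as the call begins (- or left out, the last holds). The fingers move at their own pace and stop on an object; FORCE is the grip in N (left out, the last holds). Time passes only in rows, so rows that repeat a pose let the fingers close. It gives the time, the measured TCP pose, the force, the opening and the grip force at its end, in the units of the state.
- manip.state(): the state, without advancing time (a new reading comes with each control period).
- imaging.capture(name): name is "scene" or "top" or "wrist"; returns a dict with "frame" (400x640x3 uint8, blue, green, red), "K" (3x3 intrinsics, pixels), "k1" (the pictures are not rectified: a ray, as slopes to the right and down, at radius r is drawn at 1 + k1 r^2 times it, then the intrinsics apply), "camera_from_world" (4x4, takes a point from world to camera coordinates); the wrist camera has in their place "tool_from_camera" (4x4, takes a point from camera to tool coordinates, whose origin is the TCP and whose axes are the flange's). Camera axes: x right, y down, z forward; pixel columns grow to the right and rows downward; lengths in mm; the calibration is good to about 2 mm. A picture is of the moment at which its call begins: read the wrist's pose just before it. There is no depth.
- manip.close_job(): hands the job in; it is judged then, once.
The state is a dict: "t": time; "qpos": joint angles; "joint_vel": joint speeds; "joint_torque": joint torques, N m; "ee_pos": TCP position; "ee_rot": TCP orientation; "contact_force": force on the tool from outside, world axes, zero at the start; "wrist_torque": the same for the moment, N m; "grip_width": finger opening in mm; "grip_force": force on a finger pad.
Only numpy, scipy, OpenCV 4.12 (cv2) and the standard library are available. Lean on these libraries where they do the work, as an engineer would, in place of code of your own. Each camera call takes 0.05 s, during which the arm holds its last target. There are 200 camera calls.

## Task

Take the touch-up marker from its cedar block and draw its nib slowly (about 3 cm a second) and lightly pressed along the inside corner where the two cedar boards meet, beginning right beside the brass bracket nearer the robot and ending right beside the far one, without marking the boards away from the corner. The tall upright board is in the way, so lean the marker out from it. Then put the marker away nib down in the glass tumbler, easing the pencils aside, with all the pencils staying in the glass, the glass left standing where it is and the toy cars left alone.

Things in the scene. Friction and masses are not known exactly. Their poses are not given: they have to be found in the camera images.
- shelf: Fixed shelf of two cedar boards, 300 long: one lying (130 wide, 18 thick, on the table), one upright (18 thick, 220 tall) at its left edge seen from the robot. Origin: middle of the inside corner line where they meet, on the lying board's top face. x along the joint, away from the robot; y into the upright board (its face is y = 0, the lying board at negative y); z up.
- near_bracket (a point): On the corner line, at the middle of the brass angle bracket nearer the robot (shelf x = -100). The bracket is 20 wide along the joint, with legs 30 long and 3 thick; the clear joint runs between the brackets, from shelf x = -90 to +90. The upright board leaves no room for a gripper straight above the corner: lean the marker about 35 degrees from vertical, its butt towards negative y.
- far_bracket (a point): On the corner line, at the middle of the like brass bracket farther from the robot (shelf x = +100).
- stand: Fixed cedar block 70 x 70 x 60 high with one round blind hole, 19 across and 50 deep, in the middle of its top, in which the marker stands. Origin: centre of its underside, on the table. z up.
- marker: Round wood touch-up marker, 160 long, 55 g: barrel 17 in diameter from 30 to 160 above the tip, cone to 13 diameter at 14 above it, then the nib. Origin: tip of the unpressed nib; z runs to the butt. It stands nib down in the block, tip 10 above the table. Gripped around 130 above the tip, fingers stay clear of the pencils when it is put in the tumbler.
- nib (a joint): How far the marker's spring-loaded nib is pushed into the barrel (m): 0 out, 0.008 fully in. About 0.8 N starts it moving, 0.4 N more for each mm (4 N fully in); beyond that it is rigid. The nib counts as pressed from 0.0005 on.
- nib_ball (a point): Centre of the ball-shaped end (8 in diameter) of the marker's nib, 4 above the tip; it moves with the nib.
- tumbler: Straight glass tumbler, loose, 350 g, 90 high, 84 across the rim and 76 across the foot, wall 4, bottom 6 thick. It holds four stubby pencils standing close around its middle, leaving a gap there about as wide as the marker. Origin: centre of its underside. z up.
- pencil0: One of four loose stubby wooden pencils, 14 in diameter, 100 long, 15 g, standing in the tumbler (its top about 106 above the table, 16 over the rim) about 18 from the tumbler's axis. They tip aside at a light push. Origin: centre of its lower end; z runs up along it.
- pencil1: One of four loose stubby wooden pencils, 14 in diameter, 100 long, 15 g, standing in the tumbler (its top about 106 above the table, 16 over the rim) about 18 from the tumbler's axis. They tip aside at a light push. Origin: centre of its lower end; z runs up along it.
- pencil2: One of four loose stubby wooden pencils, 14 in diameter, 100 long, 15 g, standing in the tumbler (its top about 106 above the table, 16 over the rim) about 18 from the tumbler's axis. They tip aside at a light push. Origin: centre of its lower end; z runs up along it.
- pencil3: One of four loose stubby wooden pencils, 14 in diameter, 100 long, 15 g, standing in the tumbler (its top about 106 above the table, 16 over the rim) about 18 from the tumbler's axis. They tip aside at a light push. Origin: centre of its lower end; z runs up along it.
- coupe: Bystander: silver die-cast coupe, 84 x 38 x 28 high, standing on the lying cedar board in front of the joint, its middle 80 to 90 out from the corner. Origin: centre of its underside.
- truck: Bystander: brown wooden tow truck, 140 x 64 x 84 high, on the table beyond the tumbler and the block. Origin: centre of its underside.
- buggy: Bystander: lime plastic buggy, 94 x 66 x 65 high, on the table farther out. Origin: centre of its underside.

How it is judged:
By the outcome, as a careful person would: the job done as asked, in the order asked, and still so for the second after the job is handed in, with the robot touching nothing.
It also fails if it takes over 64 s, if anything falls off the work surface, if the arm or the gripper's body presses on something with over 40 N, if the wrist force passes 120 N, or if a joint passes its speed limit or range.

## Working session

There is one attempt and no reset: what is moved stays moved. The work goes in short steps, Python scripts to look and compute and a shell command to move; the robot and the scene stay as the last step left them, time stands still between calls to the robot, and variables do not carry over. Pictures are saved under pics/ and viewed, at most 13 in all, crops included, and the job is handed in when it is done.

```bash
mkdir -p pics
cat > h.py <<'E'
import numpy as np, cv2
from station import manip, imaging
from scipy.spatial.transform import Rotation as R
E
python3 - <<'E'
from h import *
s=manip.state();print(s)
print(manip.hold_point_z)
import pickle
d={}
for n in("scene","top","wrist"):
    c=imaging.capture(n);d[n]=c;cv2.imwrite(f"pics/{n}0.png",c["frame"])
    print(n,{k:np.round(v,3).tolist() for k,v in c.items() if k!="frame"})
pickle.dump(d,open("c0.pkl","wb"))
E
```

```text
{'t': 0.0, 'qpos': array([-1.44470029e+00,  1.04711546e-01,  9.64799503e-02,  1.56390231e+00,
       -1.03284952e-05,  1.35309820e+00]), 'joint_vel': array([ 7.15143168e-05, -1.13634799e-03, -1.76267179e-03,  1.01984496e-03,
       -5.84326614e-04,  5.25059615e-04]), 'joint_torque': array([ 1.36302035e-03, -5.56918073e+01,  5.03655946e+01,  1.62884861e-02,
       -4.88032356e-05,  3.04426828e-05]), 'ee_pos': array([ 202.20137641, -564.55079096,  230.52103515]), 'ee_rot': array([-6.68326531e-04,  9.85261820e-01,  1.71051743e-01,  2.54618094e-05]), 'contact_force': array([ 0.01019594, -0.48356269,  0.51029391]), 'wrist_torque': array([-0.05248396,  0.00188365,  0.04894541]), 'grip_force': 0.0, 'grip_width': 85.54094367124253}
18.700000000000003
scene {'K': [[460.814, 0.0, 316.269], [0.0, 460.814, 195.775], [0.0, 0.0, 1.0]], 'k1': -0.049, 'camera_from_world': [[-0.609, 0.793, -0.013, 419.043], [0.483, 0.358, -0.799, -206.76], [-0.629, -0.493, -0.601, 1256.887], [0.0, 0.0, 0.0, 1.0]]}
top {'K': [[441.55, 0.0, 320.074], [0.0, 441.55, 197.692], [0.0, 0.0, 1.0]], 'k1': 0.019, 'camera_from_world': [[0.005, -1.0, -0.017, -95.202], [-0.997, -0.004, -0.081, 582.626], [0.081, 0.017, -0.997, 962.508], [0.0, 0.0, 0.0, 1.0]]}
wrist {'K': [[333.119, 0.0, 319.554], [0.0, 333.119, 193.198], [0.0, 0.0, 1.0]], 'k1': -0.014, 'tool_from_camera': [[0.0, -0.962, -0.273, 69.46], [1.0, 0.0, 0.001, -0.394], [-0.001, -0.273, 0.962, -143.624], [0.0, 0.0, 0.0, 1.0]]}
```

View pics/scene0.png

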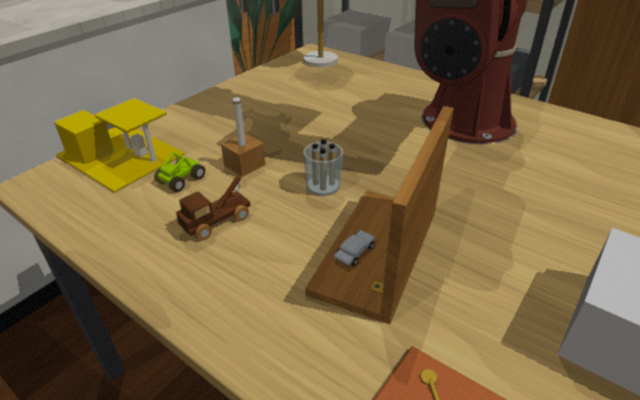

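View pics/top0.png

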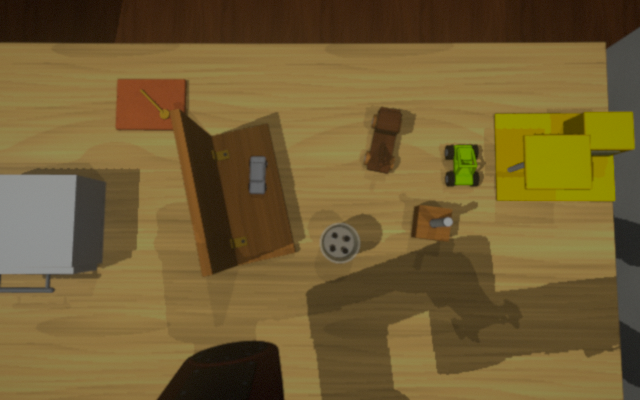

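The scene view shows the block and marker (around 240,140), the tumbler (323,168) and the shelf (375,240). The top view shows the block (433,222), tumbler (340,242) and brackets (222,155) and (238,242). I'll enlarge these areas next.

Run:
```python
import pickle,cv2,numpy as np
d=pickle.load(open("c0.pkl","rb"));t=d["top"]["frame"];s=d["scene"]["frame"]
a=cv2.resize(t[100:280,165:305],None,fx=3.3,fy=3.3,interpolation=cv2.INTER_CUBIC)
b=cv2.resize(t[190:275,310:470],None,fx=2.1*1.0,fy=2.1,interpolation=cv2.INTER_CUBIC)
c=cv2.resize(s[90:205,210:350],None,fx=2.3,fy=2.3,interpolation=cv2.INTER_CUBIC)
im=np.zeros((600,800,3),np.uint8)
im[:a.shape[0],:a.shape[1]]=a; im[:b.shape[0],464:464+b.shape[1]]=b[:,:336]; im[200:200+c.shape[0],464:464+c.shape[1]]=c
print(a.shape,b.shape,c.shape)
cv2.imwrite("pics/crop1.png",cv2.convertScaleAbs(im,alpha=1.5))
```

```text
(594, 462, 3) (178, 336, 3) (264, 322, 3)
```

View pics/crop1.png

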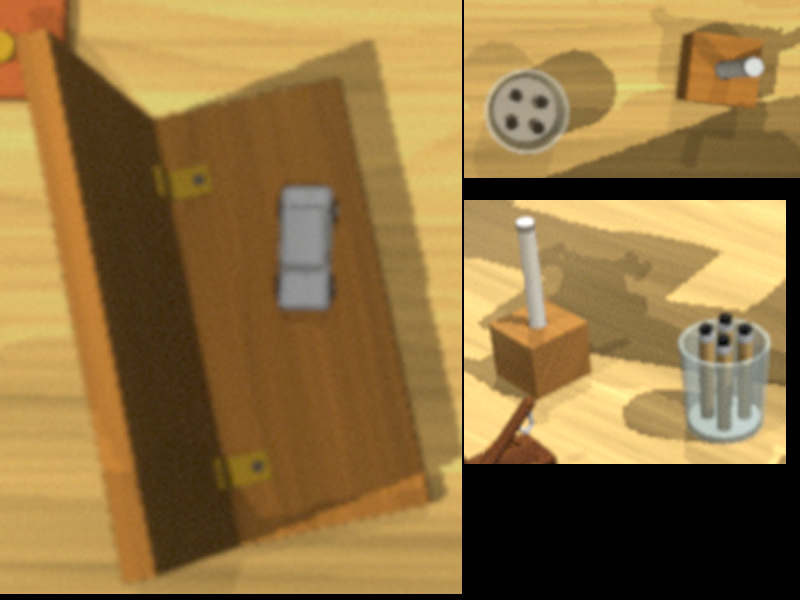

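The crop shows the joint running from about (240,545) to (157,118) in crop pixels, the board's outer edge from (425,480) to (342,78), the tumbler rim centre at (528,111), and the marker butt at (753,66) from the top and (527,222) in the scene inset.

```bash
cat >> h.py <<'E'
import pickle
def ray(c,uv,T=None):
    x=(np.array(uv,float)-c["K"][:2,2])/c["K"][0,0]; p=x.copy()
    for _ in range(10): p=x/(1+c["k1"]*(p@p))
    d=np.r_[p,1]
    M=np.linalg.inv(c["camera_from_world"]) if T is None else T@c["tool_from_camera"]
    return M[:3,3], M[:3,:3]@d
def onz(c,uv,z,T=None):
    o,d=ray(c,uv,T); return o+d*(z-o[2])/d[2]
def proj(c,P,T=None):
    M=c["camera_from_world"] if T is None else np.linalg.inv(T@c["tool_from_camera"])
    q=M[:3,:3]@np.array(P,float)+M[:3,3]; p=q[:2]/q[2]
    return c["K"][:2,2]+c["K"][0,0]*p*(1+c["k1"]*(p@p))
def toolT(s):
    T=np.eye(4);w=s["ee_rot"];T[:3,:3]=R.from_quat([w[1],w[2],w[3],w[0]]).as_matrix();T[:3,3]=s["ee_pos"];return T
E
python3 - <<'E'
from h import *
np.set_printoptions(precision=1,suppress=True)
d=pickle.load(open("c0.pkl","rb"));t=d["top"];s=d["scene"]
A=lambda x,y:(165+x/3.3,100+y/3.3)
B=lambda x,y:(310+(x-464)/2.1,190+y/2.1)
C=lambda x,y:(210+(x-464)/2.3,90+(y-200)/2.3)
for n,p in dict(near=(240,545),far=(157,118),rn=(425,480),rf=(342,78),bn=(222,470),bf=(164,182)).items(): print(n,onz(t,A(*p),18))
for n,p in dict(wallNtop=(157,573),wallFtop=(48,38)).items(): print(n,onz(t,A(*p),220+18),onz(t,A(*p),220))
print("tum",onz(t,B(528,111),90)); print("butt",onz(t,B(753,66),170), onz(s,C(526,222),170))
print("tum scene",onz(s,C(724,345),90), onz(s,C(724,412),6))
print("brn scene",onz(s,(378,287),21))
for q in [(690,33),(765,38),(758,106),(681,99)]: print(onz(t,B(*q),60))
E
```

```text
near [432.5  89.6  18. ]
far [723.8 152.9  18. ]
rn [476.6 -34.5  18. ]
rf [752.1  25.6  18. ]
bn [482.6 102.8  18. ]
bf [679.2 147.   18. ]
wallNtop [433.6  88.3 238. ] [432.   92.9 220. ]
wallFtop [718.1 154.1 238. ] [723.2 160.3 220. ]
tum [ 484.5 -136.2   90. ]
butt [ 527.4 -334.6  170. ] [ 529.3 -334.   170. ]
tum scene [ 490.9 -132.    90. ] [ 480.1 -140.5    6. ]
brn scene [681.8 123.6  21. ]
[ 563.7 -301.4   60. ]
[ 559.  -376.9   60. ]
[ 490.3 -368.5   60. ]
[ 496.9 -291.5   60. ]
```

```bash
cat >> h.py <<'E'
YAW=np.deg2rad(12.27)
def pose_down(yaw):  # tool x at yaw, z down
    return R.from_euler('z',yaw)*R.from_euler('x',np.pi)
def rel(p,rot=None):
    s=manip.state();T=toolT(s);Rm=R.from_matrix(T[:3,:3])
    rot=Rm if rot is None else rot
    print("row",np.round(np.r_[Rm.inv().apply(np.array(p)-T[:3,3])/10,(Rm.inv()*rot).as_rotvec()],3).tolist())
E
python3 -m inch '[[38.4,-10.7,2.5,0,0,-1.442],[38.4,-10.7,2.5,0,0,-1.442],[38.4,-10.7,2.5,0,0,-1.442],[38.4,-10.7,2.5,0,0,-1.442],[38.4,-10.7,2.5,0,0,-1.442],[38.4,-10.7,2.5,0,0,-1.442],[38.4,-10.7,2.5,0,0,-1.442],[38.4,-10.7,2.5,0,0,-1.442],[38.4,-10.7,2.5,0,0,-1.442],[38.4,-10.7,2.5,0,0,-1.442],[38.4,-10.7,2.5,0,0,-1.442],[38.4,-10.7,2.5,0,0,-1.442]]' 1
python3 -m inch '[[0,0,0,0,0,-0.03],[0,0,0,0,0,-0.03],[0,0,0,0,0,-0.03],[0,0,0,0,0,-0.03]]'
python3 - <<'E'
from h import *
s=manip.state();print(s["t"],s["ee_pos"],s["qpos"]);T=toolT(s);c=imaging.capture("wrist");pickle.dump((T,c),open("w1.pkl","wb"))
cv2.imwrite("pics/w1.png",c["frame"]);rel([528.3,-334.3,121],pose_down(YAW+np.pi/2))
print(proj(c,[528.3,-334.3,170],T))
E
```

```text
t: 1.15
ee_pos: [528.9, -333.0, 205.5]
ee_rot: [-0.001, 0.623, 0.782, 0.0]
contact_force: [-0.9, -0.8, -0.5]
grip_width: 85.5
grip_force: 0.0
t: 1.48
ee_pos: [527.6, -334.8, 206.2]
ee_rot: [-0.0, 0.616, 0.788, -0.0]
contact_force: [-0.5, 0.2, -0.1]
grip_width: 85.8
grip_force: 0.0
1.4833 [ 527.57175308 -334.78574013  206.16203786] [-7.74364890e-01  1.76909670e-01  1.30702235e-01  1.52479120e+00
 -5.18315501e-05  5.52843333e-01]
row [0.035, 0.084, 8.524, -0.0, -0.0, 0.03]
[320.60754281 223.56543775]
```

View pics/w1.png

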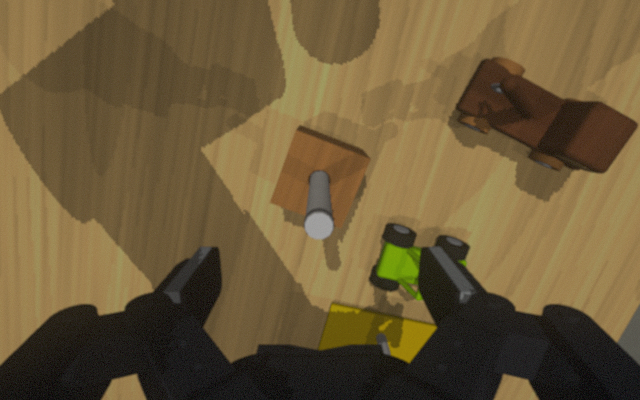

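The wrist view puts the marker butt at (319,224), within 2 px of the prediction, and the open fingers straddle it cleanly. I'll descend and grip.

```bash
python3 -m inch '[[0.03,0.03,4,0,0,0.03],[0.03,0.03,6.5,0,0,0.03],[0.03,0.03,8.5,0,0,0.03],[0.03,0.03,8.5,0,0,0.03],[0.03,0.03,8.5,0,0,0.03]]'
python3 -m inch '[[0,0,0,0,0,0],[0,0,0,0,0,0],[0,0,0,0,0,0],[0,0,0,0,0,0],[0,0,0,0,0,0],[0,0,0,0,0,0],[0,0,0,0,0,0],[0,0,0,0,0,0],[0,0,0,0,0,0]]' -1 60
python3 - <<'E'
from h import *
s=manip.state();print(s["ee_pos"],s["contact_force"],s["wrist_torque"],s["grip_force"],s["grip_width"])
E
```

```text
t: 1.95
ee_pos: [527.2, -334.0, 120.7]
ee_rot: [-0.001, 0.627, 0.779, 0.0]
contact_force: [-0.5, -0.5, 1.3]
grip_width: 85.3
grip_force: 0.0
t: 2.7
ee_pos: [528.0, -334.5, 121.4]
ee_rot: [0.0, 0.627, 0.779, -0.0]
contact_force: [-0.5, 0.6, 0.3]
grip_width: 15.7
grip_force: 58.4
[ 528.02267117 -334.45143496  121.39590215] [-0.45832277  0.56942491  0.29102719] [-0.04043085 -0.10582919  0.06670996] 58.372371196746826 15.652059293089003
```

```bash
python3 -m inch '[[0,0,-2,0,0,0],[0,0,-4,0,0,0],[0,0,-6,0,0,0],[0,0,-10,0,0,0],[0,0,-14,0,0,0],[0,0,-14,0,0,0],[0,0,-14,0,0,0]]'
cat >> h.py <<'E'
C=np.array([578.1,121.3,18.]); L=111.4
def S(v,rot=False): # shelf->world
    v=R.from_euler('z',YAW).apply(v); return v if rot else v+C
LEAN=np.deg2rad(35); U=np.array([0,-np.sin(LEAN),np.cos(LEAN)])
def lean():
    x=S([0,np.cos(LEAN),np.sin(LEAN)],1);y=S([1,0,0],1);return R.from_matrix(np.c_[x,y,np.cross(x,y)])
def tip2tcp(v): return S(np.array(v,float)+L*U)
E
python3 - <<'E'
from h import *
s=manip.state();print(s["ee_pos"],s["grip_width"],s["contact_force"]);rel(tip2tcp([0,-60,60]),lean())
E
```

```text
t: 3.28
ee_pos: [528.9, -335.3, 264.2]
ee_rot: [0.002, 0.627, 0.779, -0.0]
contact_force: [-1.5, -0.6, -1.2]
grip_width: 15.7
grip_force: 58.8
[ 528.8955038  -335.2870902   264.22100957] 15.66939700017959 [-1.53294561 -0.56969351 -1.22502427]
row [31.208, 14.512, 9.405, 0.002, 0.615, 0.002]
```

```bash
python3 -m inch '[[4,2,0,0,0.1,0],[8,4,0,0,0.2,0],[11.5,5.5,0,0,0.3,0],[15,7,0,0,0.4,0],[18.5,8.5,0,0,0.5,0],[22,10,1,0,0.611,0],[25.5,12,3,0,0.611,0],[28.5,13.5,6,0,0.611,0],[31.1,14.5,9.2,0,0.611,0],[31.1,14.5,9.2,0,0.611,0],[31.1,14.5,9.2,0,0.611,0],[31.1,14.5,9.2,0,0.611,0]]'
python3 - <<'E'
from h import *
s=manip.state();print(s["ee_pos"],s["qpos"],s["contact_force"],s["wrist_torque"]);T=toolT(s);c=imaging.capture("wrist");t=imaging.capture("top");sc=imaging.capture("scene")
pickle.dump((T,c,t,sc),open("w2.pkl","wb"))
im=cv2.resize(c["frame"],(800,500),interpolation=cv2.INTER_CUBIC)
cv2.imwrite("pics/w2.png",cv2.convertScaleAbs(im,alpha=1.6))
rel(tip2tcp([0,-60,60]),lean())
for n,p in dict(tip=T[:3,3]+T[:3,2]*L,cN=S([-90,0,0]),cF=S([90,0,0]),mid=S([0,0,0])).items(): print(n,proj(c,p,T)*1.25)
E
```

```text
t: 4.28
ee_pos: [602.6, 0.4, 168.8]
ee_rot: [-0.235, 0.598, 0.743, 0.188]
contact_force: [-0.6, -1.0, 0.1]
grip_width: 15.2
grip_force: 58.9
[6.02552498e+02 4.40380748e-01 1.68775298e+02] [-0.45599664  0.47804709  0.30226164  1.80757593  0.46546912  0.80058249] [-0.55850744 -0.97591851  0.1389638 ] [-0.6086922  -0.14522666 -0.08196075]
row [0.034, 0.091, 0.176, 0.002, 0.001, 0.0]
tip [399.24532514 238.03678936]
cN [291.92305613 194.08279666]
cF [512.23084277 194.30599998]
mid [402.02052584 194.14784315]
```

View pics/w2.png

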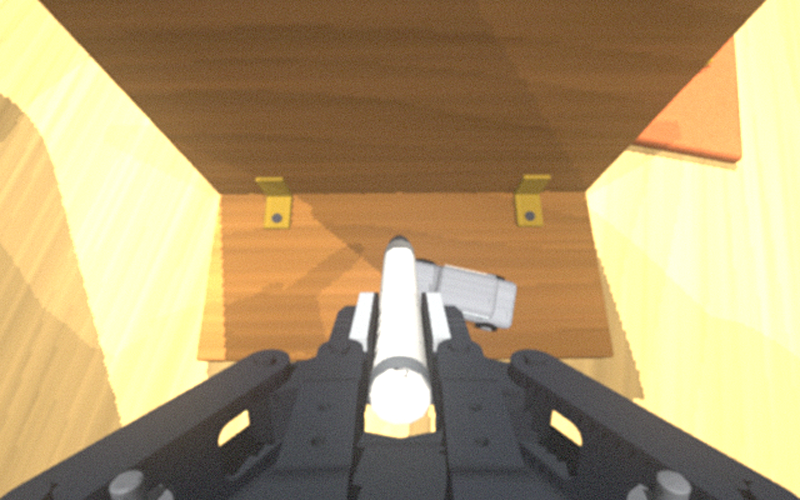

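The wrist view shows the joint line at y≈193, running from x≈221 to 588, the brackets' inner edges near x≈291 and 517, and the nib at (399,238). I'll enlarge around the joint to measure it more exactly.

Run:
```python
from h import *
T,c,t,sc=pickle.load(open("w2.pkl","rb"));f=c["frame"]
k=dict(interpolation=cv2.INTER_CUBIC)
a=cv2.resize(f[130:200,165:265],(800,560)[:2],**k)[:, :]
l=cv2.resize(f[135:190,170:245],None,fx=5,fy=5,**k);r=cv2.resize(f[135:190,405:480],None,fx=5,fy=5,**k)
m=cv2.resize(f[180:220,285:355],None,fx=5,fy=5,**k)
im=np.zeros((500,800,3),np.uint8);im[:275,:375]=l;im[:275,400:775]=r;im[290:490,:350]=m
im=cv2.convertScaleAbs(im,alpha=1.8)
cv2.imwrite("pics/w2c.png",im)
```

```text
(no output)
```

View pics/w2c.png

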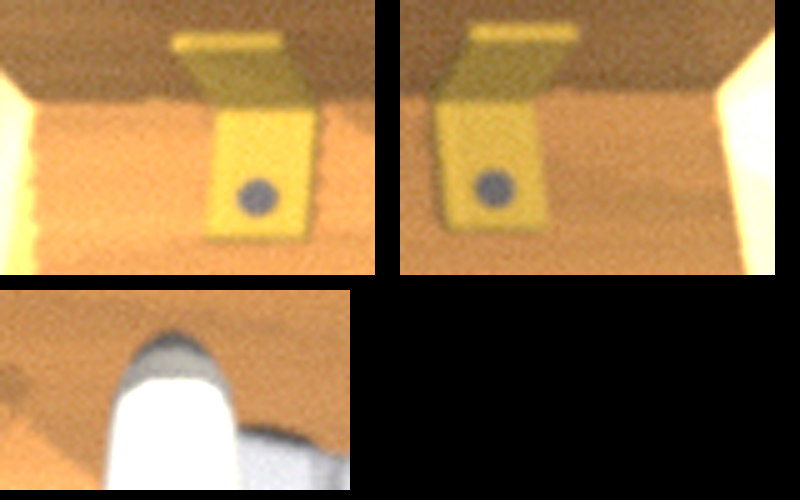

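The crop puts the joint line at about (177,155) to (468,153) in full-frame pixels, with the brackets' inner edges at x = 232.8 and 411.8 and the nib top at (319.2,188.6). I'll fit these numerically.

Run:
```python
from h import *
from scipy.optimize import least_squares
T,c,t,sc=pickle.load(open("w2.pkl","rb"));f=c["frame"]
g=cv2.GaussianBlur(f,(0,0),1).astype(float)[:,:,1]
xs=[];ys=[]
for x0 in range(238,406,8):
    p=g[145:165,x0:x0+8].mean(1);d=np.diff(p);i=d.argmax();w=d[max(i-2,0):i+3].clip(0)
    xs.append(x0+3.5);ys.append(145.5+(np.arange(max(i-2,0),max(i-2,0)+len(w))*w).sum()/w.sum())
xs=np.array(xs);ys=np.array(ys);print(ys.round(1))
k=abs(ys-np.median(ys))<1.5;P=np.polyfit(xs[k],ys[k],1);print(P,np.polyval(P,[232.8,411.8]))
yb=np.polyval(P,[240,404])
a,b=onz(c,(240,yb[0]),18,T),onz(c,(404,yb[1]),18,T)
n1,n2=onz(c,(232.8,156),21,T),onz(c,(411.8,154.5),21,T)
v=b-a;print("yaw",np.degrees(np.arctan2(v[1],v[0])),a,b)
y=np.arctan2(v[1],v[0]);e=np.array([np.cos(y),np.sin(y),0]);nrm=np.array([-e[1],e[0],0])
print("C dist normal",(a-C)@nrm,"along",((n1+n2)/2-C)@e,"span",(n2-n1)@e)
bc=T[:3,3]+T[:3,2]*(L-4);q=proj(c,bc,T);print("ball",q,"top at",q[1]-4*333/256)
```

```text
[154.6 154.5 154.6 154.4 154.4 154.3 154.6 154.1 154.2 154.2 153.5 154.3
 153.9 153.7 153.7 154.2 153.8 154.3 153.6 153.5 153.6]
[-6.08752676e-03  1.56051716e+02] [154.63454011 153.54487282]
yaw 12.718984320046472 [496.39932119 104.31210808  18.        ] [659.99196918 141.2362653   18.        ]
C dist normal 1.4169544311708735 along 0.7061905539815171 span 181.0697365195529
ball [319.39179984 191.78931153] top at 186.58618652835554
```

```bash
cat >> h.py <<'E'
YAW=np.deg2rad(12.65); C=C+1.4*np.array([-np.sin(YAW),np.cos(YAW),0])+.7*np.array([np.cos(YAW),np.sin(YAW),0])
def ball(v): return tip2tcp(np.array(v,float)-4*U)
def where(): # ball centre in shelf frame, force in shelf frame
    s=manip.state();T=toolT(s);b=T[:3,3]+T[:3,2]*(L-4);Z=R.from_euler('z',-YAW)
    print("t",round(s["t"],2),"ball",Z.apply(b-C).round(1),"F",Z.apply(s["contact_force"]).round(2),"tq",s["wrist_torque"].round(2),"axis",Z.apply(-T[:3,2]).round(3),s["grip_width"].round(1))
E
python3 - <<'E'
from h import *
where();rel(ball([-84,-12,12]),lean());rel(ball([-84,-28,28]),lean())
E
```

```text
Traceback (most recent call last):
  File "h.py", line 37, in where
    print("t",round(s["t"],2),"ball",Z.apply(b-C).round(1),"F",Z.apply(s["contact_force"]).round(2),"tq",s["wrist_torque"].round(2),"axis",Z.apply(-T[:3,2]).round(3),s["grip_width"].round(1))
                                                                                                                                                                      ^^^^^^^^^^^^^^^^^^^^^
AttributeError: 'float' object has no attribute 'round'
```

```bash
sed -i 's/s\["grip_width"\].round(1))/round(float(s["grip_width"]),1))/' h.py
python3 - <<'E'
from h import *
where();rel(ball([-84,-12,12]),lean());rel(ball([-84,-28,28]),lean())
E
```

```text
t 4.43 ball [ -1.9 -65.1  64.4] F [-0.22  0.14 -0.52] tq [-0.62 -0.17 -0.01] axis [-0.006 -0.572  0.82 ] 15.3
row [1.295, -8.202, 7.294, 0.006, 0.001, -0.005]
row [0.899, -8.188, 5.067, 0.006, 0.001, -0.005]
```

```bash
python3 -m inch '[[0.5,-3,2,0.006,0,-0.005],[0.9,-5.5,4,0.006,0,-0.005],[0.9,-8.2,5,0.006,0,-0.005],[1,-8.2,5.6,0.006,0,-0.005],[1.1,-8.2,6.2,0.006,0,-0.005],[1.2,-8.2,6.8,0.006,0,-0.005],[1.3,-8.2,7.3,0.006,0,-0.005],[1.3,-8.2,7.3,0.006,0,-0.005],[1.3,-8.2,7.3,0.006,0,-0.005],[1.3,-8.2,7.3,0.006,0,-0.005]]'
python3 - <<'E'
from h import *
where()
s=manip.state();T=toolT(s);c=imaging.capture("wrist");t=imaging.capture("top");pickle.dump((T,c,t),open("w3.pkl","wb"))
im=cv2.resize(c["frame"][130:230,250:400],(750,500),interpolation=cv2.INTER_CUBIC)
cv2.imwrite("pics/w3.png",cv2.convertScaleAbs(im,alpha=1.8))
bc=T[:3,3]+T[:3,2]*(L-4)
for n,p in dict(ball=bc,corner90=S([-90,0,0]),c84=S([-84,0,0]),contact=S([-84,-4,4])).items(): print(n,((proj(c,p,T)-[250,130]+.5)*5).round(1))
E
```

```text
t: 5.27
ee_pos: [512.5, 34.0, 117.3]
ee_rot: [-0.235, 0.595, 0.745, 0.187]
contact_force: [-0.1, -0.8, -1.0]
grip_width: 15.8
grip_force: 58.9
t 5.27 ball [-84.  -10.7  11.3] F [-0.32 -0.76 -1.  ] tq [-0.61 -0.17 -0.03] axis [ 0.002 -0.573  0.819] 15.8
ball [349.4 311.4]
corner90 [313.5 272.8]
c84 [350.  272.9]
contact [349.9 287.3]
```

View pics/w3.png

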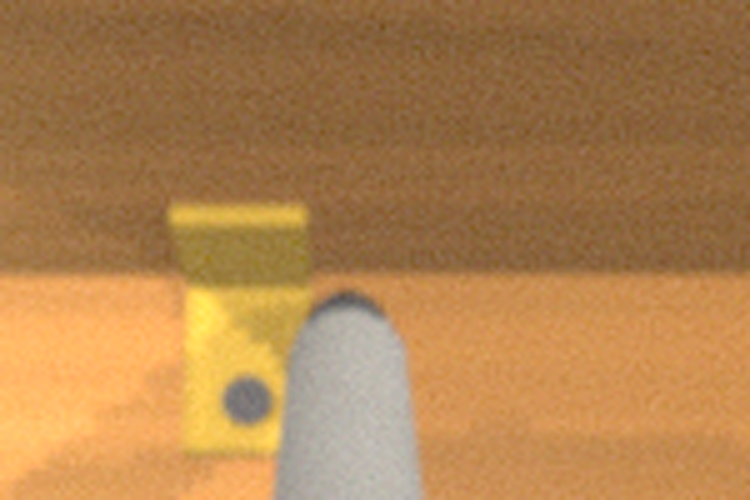

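The wrist crop shows the nib top at (350,291), about 6 mm clear of the bracket's inner edge at x=314. The joint line at y=272 matches the prediction. I'll ease into the corner next.

```bash
python3 -m inch '[[0.08,0,0.3,0,0,0],[0.15,0,0.6,0,0,0],[0.19,0,0.8,0,0,0],[0.19,0,0.8,0,0,0],[0.19,0,0.8,0,0,0]]' >/dev/null; python3 -c "
from h import *
where()"
python3 -m inch '[[0,0,0.1,0,0,0],[0,0,0.15,0,0,0],[0,0,0.2,0,0,0],[0,0,0.2,0,0,0],[0,0,0.2,0,0,0]]' >/dev/null;  python3 -c "
from h import *
where()"
```

```text
t 5.78 ball [-84.7  -4.1   5.4] F [-1.   -1.35 -1.79] tq [-0.84 -0.18  0.06] axis [ 0.003 -0.573  0.819] 16.0
t 6.2 ball [-84.6  -3.1   3.9] F [-0.79 -0.77  0.72] tq [-0.84 -0.18  0.04] axis [ 0.003 -0.574  0.819] 15.6
```

```bash
for i in 1 2 3 4; do python3 -m inch '[[0,0,0,0,0,0]]' >/dev/null; python3 -c "
from h import *
where()"; done
```

```text
t 6.28 ball [-84.6  -3.1   3.9] F [-1.43 -1.71  0.76] tq [-0.84 -0.12 -0.  ] axis [ 0.003 -0.574  0.819] 15.6
t 6.37 ball [-84.6  -3.    3.9] F [-0.13 -1.53  0.24] tq [-0.85 -0.14  0.04] axis [ 0.003 -0.574  0.819] 15.6
t 6.45 ball [-84.6  -3.    3.9] F [-0.13 -1.9   0.04] tq [-0.89 -0.13  0.03] axis [ 0.003 -0.574  0.819] 15.2
t 6.53 ball [-84.6  -3.    3.9] F [-0.66 -0.8   0.64] tq [-0.91 -0.17  0.05] axis [ 0.003 -0.574  0.819] 15.7
```

```bash
python3 -m inch '[[0,0,0.05,0,0,0],[0,0,0.1,0,0,0]]' >/dev/null; for i in 1 2 3 4; do python3 -m inch '[[0,0,0,0,0,0]]' >/dev/null; python3 -c "
from h import *
where()"; done;python3 - <<'E'
from h import *
s=manip.state();T=toolT(s);c=imaging.capture("wrist");pickle.dump((T,c),open("w4.pkl","wb"))
im=cv2.resize(c["frame"][130:230,250:400],(750,500),interpolation=cv2.INTER_CUBIC)
cv2.imwrite("pics/w4.png",cv2.convertScaleAbs(im,alpha=1.8))
bc=T[:3,3]+T[:3,2]*(L-4)
for n,p in dict(ball=bc,c84=S([-84,0,0]),contact=S([-84,-4,4])).items(): print(n,((proj(c,p,T)-[250,130]+.5)*5).round(1))
E
```

```text
t 6.78 ball [-84.6  -2.4   3. ] F [-0.39 -2.4   1.05] tq [-0.89 -0.17  0.  ] axis [ 0.003 -0.574  0.819] 15.3
t 6.87 ball [-84.6  -2.4   3.1] F [ 0.12 -2.23  1.18] tq [-0.9  -0.22  0.03] axis [ 0.003 -0.574  0.819] 15.8
t 6.95 ball [-84.7  -2.4   3.1] F [-0.26 -1.71 -0.31] tq [-0.87 -0.18  0.04] axis [ 0.003 -0.574  0.819] 15.3
t 7.03 ball [-84.6  -2.5   3.1] F [ 0.09 -1.39  0.82] tq [-0.79 -0.24  0.02] axis [ 0.003 -0.574  0.819] 16.0
ball [349.5 311.4]
c84 [353.4 303.3]
contact [353.3 318.9]
```

View pics/w4.png

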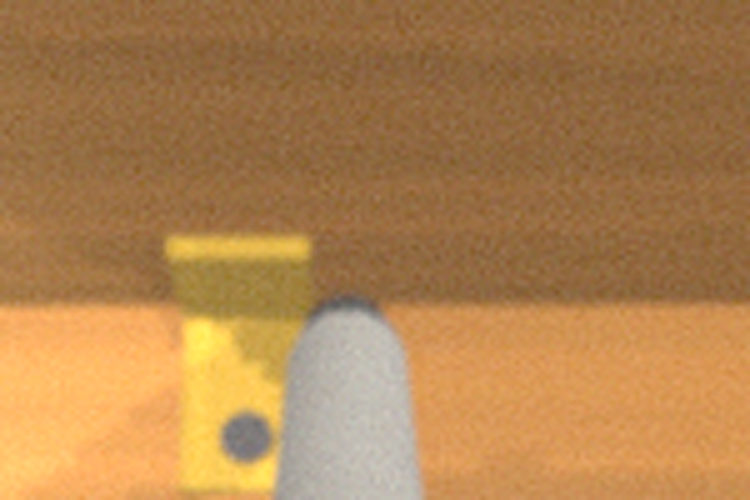

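The nib is seated in the corner: its top is at (348,295), the joint line is at y=303, and the bracket edge is at x=310. Both walls push back lightly, with about 1.7 mm of nib travel. I'll compute the stroke direction next.

Run:
```python
from h import *
where();T=toolT(manip.state());print((R.from_matrix(T[:3,:3]).inv().apply(S([1,0,0],1))).round(4))
```

```text
t 7.08 ball [-84.6  -2.4   3.1] F [ 0.36 -2.25  0.59] tq [-0.9  -0.17  0.02] axis [ 0.003 -0.574  0.819] 15.5
[-3.0e-04  1.0e+00 -2.6e-03]
```

```bash
python3 -m inch '[[0,0.25,0,0,0,0],[0,0.5,0,0,0,0],[0,0.75,0,0,0,0],[0,1,0,0,0,0],[0,1.25,0,0,0,0],[0,1.5,0,0,0,0],[0,1.75,-0.005,0,0,0],[0,2,-0.005,0,0,0],[0,2.25,-0.005,0,0,0],[0,2.5,-0.005,0,0,0],[0,2.75,-0.008,0,0,0],[0,3,-0.008,0,0,0]]' >/dev/null; python3 -c "
from h import *
where()"
python3 -m inch '[[0,0.25,0,0,0,0],[0,0.5,0,0,0,0],[0,0.75,0,0,0,0]]' >/dev/null; python3 -c "
from h import *
where()"
```

```text
t 8.08 ball [-54.4  -2.4   3. ] F [-3.24 -1.87  0.7 ] tq [-0.98  0.28  0.33] axis [ 0.003 -0.574  0.819] 15.0
t 8.33 ball [-46.9  -2.4   3. ] F [-1.94 -1.44  0.96] tq [-0.94  0.29  0.35] axis [ 0.003 -0.574  0.819] 15.5
```

```bash
python3 -m inch '[[0,0.25,0,0,0,0],[0,0.5,0,0,0,0],[0,0.75,0,0,0,0],[0,1,0,0,0,0],[0,1.25,0,0,0,0],[0,1.5,0,0,0,0],[0,1.75,-0.005,0,0,0],[0,2,-0.005,0,0,0],[0,2.25,-0.005,0,0,0],[0,2.5,-0.005,0,0,0],[0,2.75,-0.008,0,0,0],[0,3,-0.008,0,0,0]]' >/dev/null; python3 -c "
from h import *
where()"
python3 -m inch '[[0,0.25,0,0,0,0],[0,0.5,0,0,0,0],[0,0.75,0,0,0,0]]' >/dev/null; python3 -c "
from h import *
where()"
```

```text
t 9.33 ball [-16.9  -2.4   3. ] F [-1.63 -1.98  0.96] tq [-0.85  0.18  0.25] axis [ 0.003 -0.574  0.819] 15.6
t 9.58 ball [-9.4 -2.4  3. ] F [-0.8  -1.3   0.19] tq [-0.87  0.14  0.32] axis [ 0.003 -0.574  0.819] 15.6
```

```bash
python3 -m inch '[[0,0.25,0,0,0,0],[0,0.5,0,0,0,0],[0,0.75,0,0,0,0],[0,1,0,0,0,0],[0,1.25,0,0,0,0],[0,1.5,0,0,0,0],[0,1.75,-0.005,0,0,0],[0,2,-0.005,0,0,0],[0,2.25,-0.005,0,0,0],[0,2.5,-0.005,0,0,0],[0,2.75,-0.008,0,0,0],[0,3,-0.008,0,0,0]]' >/dev/null; python3 -c "
from h import *
where()"
python3 -m inch '[[0,0.25,0,0,0,0],[0,0.5,0,0,0,0],[0,0.75,0,0,0,0]]' >/dev/null
python3 - <<'E'
from h import *
where()
s=manip.state();T=toolT(s);c=imaging.capture("wrist");pickle.dump((T,c),open("w5.pkl","wb"))
im=cv2.resize(c["frame"][100:250,200:440],(800,500),interpolation=cv2.INTER_CUBIC)
cv2.imwrite("pics/w5.png",cv2.convertScaleAbs(im,alpha=1.8))
k=800/240
for n,p in dict(ball=T[:3,3]+T[:3,2]*(L-4),c90=S([90,0,0]),cm=S([0,0,0])).items(): print(n,((proj(c,p,T)-[200,100]+.5)*k).round(1))
E
```

```text
t 10.58 ball [20.6 -2.4  3. ] F [-1.22 -1.98  1.21] tq [-0.86  0.25  0.24] axis [ 0.003 -0.574  0.819] 15.8
t 10.83 ball [28.1 -2.4  3. ] F [-1.6  -1.09  1.08] tq [-0.81  0.24  0.2 ] axis [ 0.003 -0.574  0.819] 15.5
ball [399.6 307.6]
c90 [660.2 302.9]
cm [281.5 302.3]
```

View pics/w5.png

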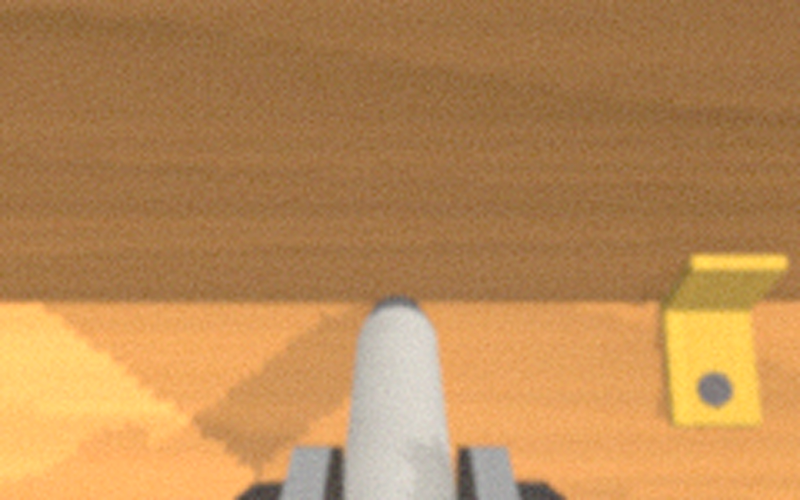

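The nib is still in the corner at (398,297), with the joint at y=302. The far bracket's inner edge is at x≈664, about 63 mm ahead, so I'll draw another 57 mm.

```bash
python3 -m inch '[[0,0.25,0,0,0,0],[0,0.5,0,0,0,0],[0,0.75,0,0,0,0],[0,1,0,0,0,0],[0,1.25,0,0,0,0],[0,1.5,0,0,0,0],[0,1.75,-0.005,0,0,0],[0,2,-0.005,0,0,0],[0,2.25,-0.005,0,0,0],[0,2.5,-0.005,0,0,0],[0,2.75,-0.008,0,0,0],[0,3,-0.008,0,0,0]]' >/dev/null; python3 -c "
from h import *
where()"
python3 -m inch '[[0,0.25,0,0,0,0],[0,0.5,0,0,0,0],[0,0.75,0,0,0,0],[0,1,0,0,0,0],[0,1.25,0,0,0,0],[0,1.5,0,0,0,0],[0,1.75,-0.005,0,0,0],[0,2,-0.005,0,0,0],[0,2.25,-0.005,0,0,0],[0,2.5,-0.005,0,0,0],[0,2.7,-0.008,0,0,0],[0,2.7,-0.008,0,0,0]]' >/dev/null
python3 - <<'E'
from h import *
where()
s=manip.state();T=toolT(s);c=imaging.capture("wrist");pickle.dump((T,c),open("w6.pkl","wb"))
im=cv2.resize(c["frame"][130:230,250:400],(600,400),interpolation=cv2.INTER_CUBIC)
cv2.imwrite("pics/w6.png",cv2.convertScaleAbs(im,alpha=1.8))
E
```

```text
t 11.88 ball [58.1 -2.3  3. ] F [-1.66 -1.45  1.16] tq [-0.76  0.27  0.23] axis [ 0.003 -0.574  0.819] 15.5
t 12.88 ball [85.5 -2.4  3.1] F [-0.11 -0.32  0.81] tq [-0.59 -0.33 -0.13] axis [ 0.002 -0.574  0.819] 15.5
```

View pics/w6.png

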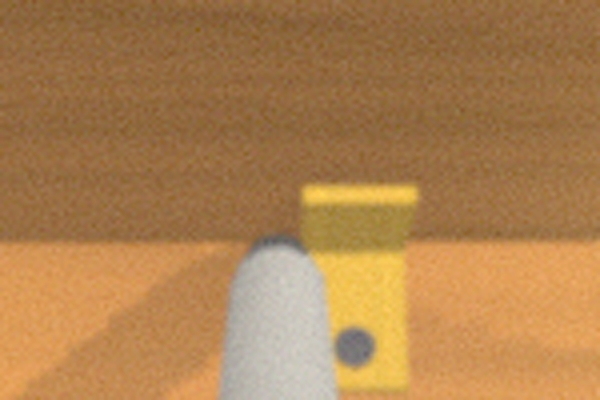

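The nib ended at (278,237), about 1 mm short of the bracket edge at x=303. I'll retract along the marker axis and move over to the tumbler.

```bash
python3 -m inch '[[0,0,-0.3,0,0,0],[0,0,-1,0,0,0],[0,0,-2.5,0,0,0],[0,0,-5,0,0,0],[0,0,-8,0,0,0],[0,0,-12,0,0,0],[0,0,-15,0,0,0],[0,0,-15,0,0,0]]' >/dev/null
python3 - <<'E'
from h import *
where();s=manip.state();print(s["ee_pos"]);rel([497,-195,255],pose_down(YAW+np.pi/2));rel([485,-136,255],pose_down(YAW+np.pi/2))
E
```

```text
t 13.6 ball [ 86.8 -93.3 131.6] F [ 0.24 -0.05 -0.24] tq [-0.54 -0.17 -0.05] axis [-0.005 -0.57   0.822] 15.4
[696.52166566  -8.96421618 237.86638295]
row [-10.317, -23.513, -9.371, 0.005, -0.606, -0.0]
row [-5.37, -23.401, -5.942, 0.005, -0.606, -0.0]
```

```bash
python3 -m inch '[[-1.5,-3,-1.5,0,-0.1,0],[-3,-6,-3,0,-0.2,0],[-4.5,-9,-4,0,-0.3,0],[-6,-12,-5.5,0,-0.4,0],[-7.5,-15,-6.5,0,-0.5,0],[-8.5,-18,-7.5,0,-0.6,0],[-9.5,-21,-8.5,0.005,-0.606,0],[-10.3,-23.5,-9.4,0.005,-0.606,0],[-10.3,-23.5,-9.4,0.005,-0.606,0],[-10.3,-23.5,-9.4,0.005,-0.606,0],[-10.3,-23.5,-9.4,0.005,-0.606,0],[-10.3,-23.5,-9.4,0.005,-0.606,0]]'
python3 - <<'E'
from h import *
s=manip.state();T=toolT(s);c=imaging.capture("wrist");t=imaging.capture("top");pickle.dump((T,c,t),open("w7.pkl","wb"))
rim=(484.5,-136.2,90);q=proj(c,rim,T);x0,y0=int(q[0])-90,max(int(q[1])-60,0);print(q,x0,y0)
k=800/180
im=cv2.resize(c["frame"][y0:y0+125,x0:x0+180],None,fx=k,fy=k,interpolation=cv2.INTER_CUBIC)
cv2.imwrite("pics/w7.png",cv2.convertScaleAbs(im,alpha=1.6))
f=lambda p:((proj(c,p,T)-[x0,y0]+.5)*k).round(1)
print("rim",f(rim),"foot",f((484.5,-136.2,6)),"tip",f(T[:3,3]+T[:3,2]*L), T[:3,3])
E
```

```text
t: 14.6
ee_pos: [496.6, -191.1, 250.0]
ee_rot: [-0.004, 0.623, 0.782, -0.001]
contact_force: [0.6, -0.1, 0.2]
grip_width: 15.6
grip_force: 59.0
[321.06883524 115.2704612 ] 231 55
rim [402.5 270.1] foot [403.4 256. ] tip [394.7 600.8] [ 496.60531727 -191.0582887   249.97905048]
```

View pics/w7.png

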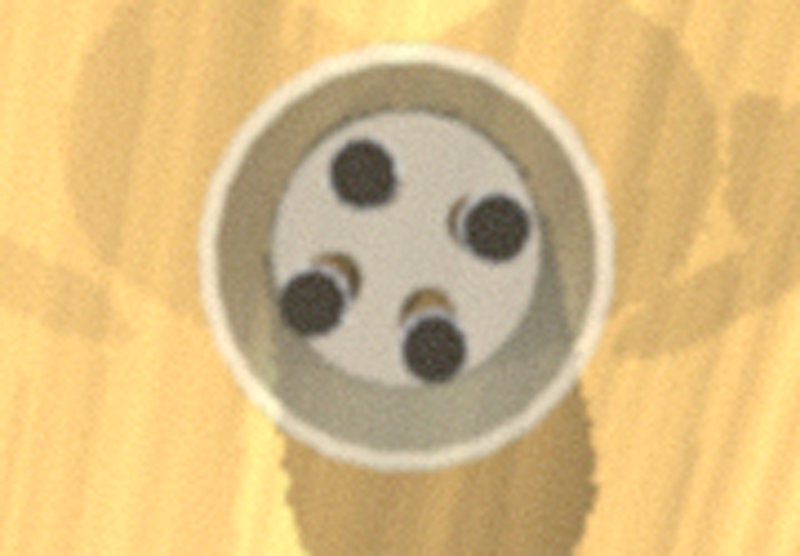

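From above, the tumbler rim centre is at (406,256) in the crop. The four pencil tops are at (363,174), (495,227), (312,303) and (435,349), with a free gap in the middle.

Run:
```python
from h import *
T,c,t=pickle.load(open("w7.pkl","rb"));k=800/180
g=lambda u,v,z:onz(c,(231+u/k-.5,55+v/k-.5),z,T).round(1)
print("rim",g(406,256,90),[ (g(199,256,90)+g(613,256,90))/2,(g(406,42,90)+g(406,470,90))/2],"floor",g(406,248,6))
P=[g(*p,106) for p in [(363,174),(495,227),(312,303),(435,349)]];print(P,np.mean(P,0))
bot=[g(*p,6) for p in [(363,174)]];
print("floor circ",(g(272,248,6)+g(543,248,6))/2,(g(406,108,6)+g(406,386,6))/2)
s=manip.state();print(s["ee_pos"])
m=np.mean(P,0);rel([m[0],m[1],250],pose_down(YAW+np.pi/2))
```

```text
rim [ 484.6 -133.4   90. ] [array([ 484.5 , -133.35,   90.  ]), array([ 484.9 , -134.85,   90.  ])] floor [ 484.7 -134.1    6. ]
[array([ 473.3, -120.1,  106. ]), array([ 499.6, -123.9,  106. ]), array([ 468.9, -145.4,  106. ]), array([ 493.8, -148.6,  106. ])] [ 483.9 -134.5  106. ]
floor circ [ 485.05 -134.      6.  ] [ 484.85 -134.65    6.  ]
[ 496.68594453 -190.92142853  249.84454706]
row [5.785, 0.013, 0.017, -0.007, -0.006, 0.004]
```

```bash
python3 -m inch '[[3,0,0,-0.007,-0.006,0.004],[5.8,0,0,-0.007,-0.006,0.004],[5.8,0,0,-0.007,-0.006,0.004],[5.8,0,1,-0.007,-0.006,0.004],[5.8,0,2,-0.007,-0.006,0.004],[5.8,0,2,-0.007,-0.006,0.004],[5.8,0,2,-0.007,-0.006,0.004],[5.8,0,2,-0.007,-0.006,0.004]]'
python3 - <<'E'
from h import *
rel([484.3,-134.5,117.6],pose_down(YAW+np.pi/2))
E
```

```text
t: 15.37
ee_pos: [483.0, -135.3, 230.1]
ee_rot: [0.0, 0.625, 0.78, -0.0]
contact_force: [-1.0, -0.5, -0.1]
grip_width: 15.7
grip_force: 59.1
row [0.057, 0.149, 11.249, -0.0, 0.001, -0.001]
```

```bash
python3 -m inch '[[0.1,0.12,0.6,0,0,0],[0.1,0.12,1.2,0,0,0],[0.1,0.12,1.8,0,0,0],[0.1,0.12,2.4,0,0,0],[0.1,0.12,3,0,0,0],[0.1,0.12,3.6,0,0,0],[0.1,0.12,4.2,0,0,0],[0.1,0.12,4.8,0,0,0],[0.1,0.12,5.4,0,0,0],[0.1,0.12,6,0,0,0],[0.1,0.12,6.5,0,0,0],[0.1,0.12,7,0,0,0]]'
python3 - <<'E'
from h import *
rel([484.3,-134.5,117.6],pose_down(YAW+np.pi/2));c=imaging.capture("wrist");t=imaging.capture("scene")
a=cv2.resize(c["frame"][60:260,200:440],(480,400),interpolation=cv2.INTER_CUBIC);b=cv2.resize(t["frame"][90:210,280:376],(320,400),interpolation=cv2.INTER_CUBIC)
cv2.imwrite("pics/w8.png",cv2.convertScaleAbs(np.hstack([a,b]),alpha=1.5))
E
```

```text
t: 16.37
ee_pos: [484.1, -133.7, 160.0]
ee_rot: [0.0, 0.625, 0.78, -0.0]
contact_force: [-0.5, 0.3, -1.4]
grip_width: 15.5
grip_force: 59.1
row [-0.076, 0.006, 4.241, 0.0, 0.001, -0.001]
```

View pics/w8.png

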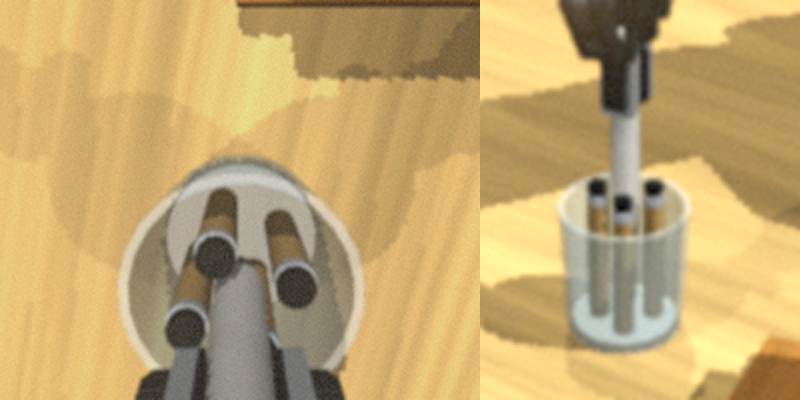

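The marker is sitting between the four pencils (left panel about (240,290)), all the pencils are standing, and the glass is in place. I'll continue down.

```bash
python3 -m inch '[[-0.05,0,0.5,0,0,0],[-0.05,0,1,0,0,0],[-0.05,0,1.5,0,0,0],[-0.05,0,2,0,0,0],[-0.05,0,2.5,0,0,0],[-0.05,0,3,0,0,0],[-0.05,0,3.4,0,0,0],[-0.05,0,3.8,0,0,0],[-0.05,0,4,0,0,0],[-0.05,0,4.2,0,0,0],[-0.05,0,4.2,0,0,0],[-0.05,0,4.2,0,0,0]]'
python3 -m inch '[[0,0,0,0,0,0],[0,0,0,0,0,0]]'
```

```text
t: 17.47
ee_pos: [484.2, -134.3, 118.6]
ee_rot: [0.001, 0.625, 0.78, -0.0]
contact_force: [-0.2, 0.6, -0.2]
grip_width: 15.6
grip_force: 59.1
t: 17.63
ee_pos: [484.4, -134.4, 118.8]
ee_rot: [0.001, 0.625, 0.78, -0.0]
contact_force: [-0.4, -0.3, -0.3]
grip_width: 15.4
grip_force: 59.1
```

```bash
python3 -m inch '[[0,0,0.05,0,0,0],[0,0,0.1,0,0,0],[0,0,0.1,0,0,0]]'
python3 -m inch '[[0,0,0,0,0,0],[0,0,0,0,0,0],[0,0,0,0,0,0],[0,0,0,0,0,0],[0,0,0,0,0,0],[0,0,0,0,0,0]]' 0.1
python3 -m inch '[[0,0,-0.5,0,0,0],[0,0,-1.5,0,0,0],[0,0,-3,0,0,0],[0,0,-5,0,0,0],[0,0,-8,0,0,0],[0,0,-12,0,0,0],[0,0,-14,0,0,0],[-6,0,-14,0,0,0],[-6,0,-14,0,0,0],[-6,0,-14,0,0,0],[-6,0,-14,0,0,0],[-6,0,-14,0,0,0]]'
python3 - <<'E'
from h import *
c=imaging.capture("wrist");t=imaging.capture("scene");p=imaging.capture("top")
a=cv2.resize(c["frame"][0:260,180:460],(400,371));b=cv2.resize(t["frame"][80:210,280:420],(400,371),interpolation=cv2.INTER_CUBIC)
d=cv2.resize(p["frame"][100:280,165:480],(400,229))
im=np.zeros((600,800,3),np.uint8);im[:371,:400]=a;im[:371,400:]=b;im[371:,:400]=d
cv2.imwrite("pics/w9.png",cv2.convertScaleAbs(im,alpha=1.5))
E
```

```text
t: 17.88
ee_pos: [484.3, -134.4, 117.6]
ee_rot: [0.001, 0.625, 0.78, -0.0]
contact_force: [0.2, 0.0, 0.4]
grip_width: 15.5
grip_force: 59.1
t: 18.38
ee_pos: [484.2, -134.3, 117.6]
ee_rot: [0.001, 0.625, 0.78, -0.0]
contact_force: [-0.1, -0.6, 0.2]
grip_width: 47.2
grip_force: 0.0
t: 19.38
ee_pos: [497.1, -192.4, 258.1]
ee_rot: [0.0, 0.625, 0.78, -0.0]
contact_force: [0.2, -0.6, -0.3]
grip_width: 47.0
grip_force: 0.0
```

View pics/w9.png

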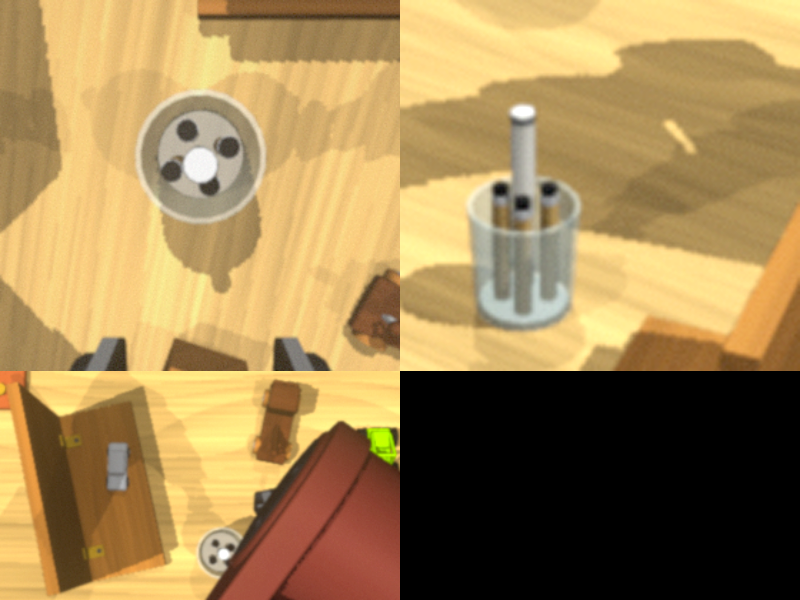

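The marker stands upright in the tumbler, with its butt at (200,165). All four pencils are in the glass and the cars look undisturbed. I'm handing the job in.

```bash
python3 -c "
from station import manip
print(manip.close_job())"
```

```text
the job is handed in; nothing more can be done
None
```

The joint was drawn from beside the near bracket to beside the far one at about 3 cm/s. The marker now stands nib down in the tumbler with all four pencils, and the glass and cars look unmoved. I handed the job in at about 19.5 s, and no verdict came back.

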